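# Read out a motion sensor on its swinging test bar

### The job

Test the motion sensor: by the rubber post at one end of the sprung bar, turn the bar about 45 degrees to either side (not as far as its stops) and let go so that it swings freely. While it swings well, keep the hand-held reader upright over the sensor board on the bar's other end, following the board to and fro without touching the bar or board, for six seconds without a break: reader centred over the board to within 20 mm, its underside about 25 mm (10 to 45 mm) above the sensor. Then stand the reader back upright in its round rest, let go of it, and leave the bar to swing out; leave everything else on the bench where it is.

Things in the scene. Friction and masses are not known exactly. Their poses are not given: they have to be found in the camera images.
- reader: grey round reader wand standing upright, 100 mm tall, 150 g: head 44 mm across in the lower 34 mm, tapering to a stem 26 mm across from 46 mm up to the top. Origin at the centre of its underside (the reading face), z up along the stem. Grip the stem from above, about 70 mm above the origin. The rubber-banded head may push the post.
- reader_rest: black round dish fixed on the bench in which the reader stands, 90 mm across; floor 6 mm above the bench, rim 14 mm high, inside about 70 mm across. Origin at the centre of its underside, on the bench.
- test_rig: fixed foot of the test rig: grey disc 140 mm across with a pedestal carrying the aluminium swing bar (300 x 36 mm, underside 50 mm, top 60 mm above the bench; dark steel counterweight below it at the post end). Origin on the bench under the pivot, z up. At joint 0 the bar lies along this frame's y axis, sensor board at +y, post at -y.
- swing (a joint): angle of the bar about the vertical pivot axis (rad), positive counter-clockwise seen from above; 0 at rest; stops at +-1.15. A torsion spring, nominal 0.03 N m/rad, returns it to 0; nominal inertia 0.0064 kg m2, so period about 2.9 s (the mass differs by -30 to +40 % from rig to rig). Hardly damped: let go, it swings on for half a minute or more.
- sensor (a point): top of the black chip in the middle of the sensor board, 70 mm above the bench, 130 mm from the pivot axis; the point to follow. The board: green, 44 x 50 mm, screwed flat on the bar, 10 mm high over the chip.
- post_top (a point): top centre of the black rubber post, 16 mm across, standing 45 mm up from the bar's top (post top 105 mm above the bench), 100 mm from the pivot axis at the other end of the bar from the board.
- pivot (a point): top centre of the steel hub cap (36 mm across) in the bar's middle, on the pivot axis, 72 mm above the bench.
- tape_roll: bystander, not to be moved: roll of white tape lying flat, 90 mm across, 24 mm high; origin at its underside
- mouse: bystander, not to be moved: black computer mouse, 100 x 60 x 32 mm; origin at its underside
- flux_jar: bystander, not to be moved: small jar with a white cap, 52 mm across, 55 mm high; origin at its underside
- screwdriver: bystander, not to be moved: screwdriver lying on the bench; origin at its underside
- spare_board: bystander, not to be moved: loose green circuit board, 50 x 70 x 9 mm; origin at its underside
- bottle_a: bystander, not to be moved: water bottle, 64 mm across, 210 mm tall; origin at its underside
- bottle_b: bystander, not to be moved: second water bottle, 64 mm across, 210 mm tall; origin at its underside

How it is judged:
On the way, in this order (a step that is already met when the one before it is completed fails the run):
1. the bar has been turned at least 0.6 rad (34 degrees) to one side ((value of joint swing above 0.6 rad or value of joint swing below -0.6 rad)), for 0.1 s.
2. for 6 s on end the upright reader is within 20 mm sideways of and 8 to 47 mm above the sensor, nothing touches the rig, and the bar swings with at least about 0.3 rad (horizontal distance between reader and sensor below 0.02 m and z of reader in the frame of sensor between 0.008 and 0.047 m and angle between reader's own z axis and vertical below 0.3 rad and contact force between anything else and test_rig below 0.05 N and (value of joint swing above 0.22 rad or value of joint swing below -0.22 rad or velocity of joint swing above 0.4 rad/s or velocity of joint swing below -0.4 rad/s)), for 6 s.
At the end, for the whole second after the job is handed in: the reader stands upright (within 0.1 rad) on the floor of its rest, within 18 mm of its centre, released and still; the bar may still be swinging (horizontal distance between reader and reader_rest below 0.018 m and z of reader in the frame of reader_rest between 0.003 and 0.01 m and angle between reader's own z axis and vertical below 0.1 rad and linear speed of reader below 0.03 m/s); the robot touches nothing.
It fails at once if the bar is swung to its stops (beyond 1.05 rad) (value of joint swing above 1.05 rad or value of joint swing below -1.05 rad).
It fails at once if the rig is struck or pressed with more than 12 N (contact force between test_rig and anything else above 12 N).
It fails at once if the reader is tipped over (angle between reader's own z axis and vertical above 0.6 rad).
It fails at once if a bystander is moved by more than 30 mm (distance of any of tape_roll, mouse, flux_jar, screwdriver, spare_board, bottle_a, bottle_b from where it was at the start of the episode above 0.03 m).
It also fails if it takes over 61 s, if anything falls off the work surface, if the arm or the gripper's body presses on something with over 40 N, if the wrist force passes 120 N, or if a joint passes its speed limit or range.

### The arm

A 6-joint arm with a two-finger parallel gripper is mounted at the origin on the work surface. World frame = base frame: x ahead of the robot, y to its left, z up, the work surface at z = 0. Lengths are in m, angles in rad, forces in N, time in s.
With the tool pointing down it reaches from about 0.375 to 0.975 m from the base axis. Payload 3.8 kg.
Tool frame: the origin (TCP) lies at the centre of the arm's flange, where the gripper is bolted on; the fingertips stand 173 mm ahead of it and the grasp point (between the pads) lies 155 mm ahead of it (bot.tip_reach is the distance from the TCP to the fingertips, in m); z points along the fingers, y is the line along which they close (so a half turn about z gives the same grasp; the last joint's range is limited). The gripper opens to 85 mm and grips with 20 to 120 N. Pads are 22 mm wide; open, the fingers measure 114 mm over their backs; the gripper's body (76 mm by 85 mm) begins 54 mm behind the grasp point. The pads swing forward as they close: fully open they stand 13 mm farther back than shut.
Start: joints at [-1.188, 0.264, 1.604, -0, 1.274, -0.037], TCP at [0.275, -0.616, 0.405] pointing down, gripper open.
Joint ranges: [-2.63, 2.63], [-0.94, 2.18], [0.31, 2.57], [-1.31, 4.45], [0, 2.66], [-2.55, 2.55]. Speed limits (rad/s): [2.57, 2.57, 3.14, 3.14, 3.14, 3.14].

### API

Orientations are given as a rotation vector (axis times angle).
In Python, from workcell import bot gives the robot as it stands.
- The arm moves only by the tool drive_tool, never from a script. Its arguments are lists of equal length, an entry for each row: "claw": the finger opening in mm, from 0 to 85.4; "slide": the shift along the world's x, y, z each as a share of 0.5 m, from -1 to 1, a list of three; "yaw": the turn about the world's z as a share of 180 degrees, from -1 to 1. A call has 1 to 8 rows; each row is the pose to reach, as a shift and turn from the pose commanded when the call began, turning the shorter way round; what a row does not reach only later rows make up. A row lasts 1/12 s, in which the tool goes at most 41.7 mm and 7.16 degrees, less where a joint would pass 70% of its speed; a pose out of reach is approached as far as the arm can. A call with a number of a shift or a turn outside -1 to 1 is refused whole. A call with a gripper value outside its range is refused whole. The fingers move at their own pace and stop on an object; "newtons" is the grip in N (left out, the last holds). Time passes only in rows, so rows that repeat a pose let the fingers close. It gives the time, the measured TCP pose, the force, the opening and the grip force at its end, in the units of the state.
- bot.read_state(): the state, without advancing time (a new reading comes with each control period).
- bot.read_camera(name): name is "scene" or "top" or "wrist"; returns a dict with "color" (400x640x3 uint8, red, green, blue), "depth" (400x640 float32, m along the optical axis (not along the pixel's ray), 0 where there is no reading), "mtx" (3x3 intrinsics, pixels), "k1" (the pictures are not rectified: a ray, as slopes to the right and down, at radius r is drawn at 1 + k1 r^2 times it, then the intrinsics apply), "eye" and "rotation" of the camera in the world. Camera axes: x right, y up, looking along -z (the intrinsics and any distortion apply to the point x, -y, -z); pixel columns grow to the right and rows downward; lengths in m; the calibration is good to about 2 mm. A picture is of the moment at which its call begins.
- bot.finish_job(): hands the job in; it is judged then, once.
The state is a dict: "time": time; "q": joint angles; "joint_vel": joint speeds; "joint_torque": joint torques, N m; "tool_pos": TCP position; "tcp_rot": TCP orientation; "wrist_force": force on the tool from outside, world axes, zero at the start; "torque": the same for the moment, N m; "width": opening from 0.0 (shut) to 1.0 (fully open); "grip_force": force on a finger pad.
Only numpy, scipy, OpenCV 4.12 (cv2) and the standard library are available. Lean on these libraries where they do the work, as an engineer would, in place of code of your own. Each camera call takes 0.05 s, during which the arm holds its last target. There are 200 camera calls.

## Working session

There is one attempt and no reset: what is moved stays moved. The work goes in short steps, Python scripts to look and compute and a tool call to move; the robot and the scene stay as the last step left them, time stands still between calls to the robot, and variables do not carry over. Pictures are saved under pics/ and viewed, at most 10 in all, crops included, and the job is handed in when it is done.

Besides the shell and the picture viewer there is one more tool, called after "Emit:" as a command line: name --pt "numbers of a row" for each row, then --argument value for the rest. drive_tool: Moves the arm, as the interface text tells. Shift numbers are shares of 0.5 m and turn numbers shares of 180 degrees, none past 1 either way. Its arguments: {"type":"object","properties":{"claw":{"type":"array","items":{"type":"number"}},"slide":{"type":"array","items":{"type":"array","items":{"type":"number"}}},"yaw":{"type":"array","items":{"type":"number"}},"newtons":{"type":"number"}},"required":["claw","slide","yaw"]}

```bash
ls; mkdir -p pics; python3 - <<'E'
from workcell import bot
import cv2
s=bot.read_state();print(s['time'],s['tool_pos'],s['tcp_rot'],s['width'])
for n in('scene','top'):
    c=bot.read_camera(n);cv2.imwrite(f'pics/{n}0.png',c['color'][:,:,::-1]);print(n,c['eye'],c['rotation'],c['mtx'],c['k1'])
E
```

```text
pics
0.0 [ 0.27496971 -0.61607821  0.40334446] [-3.07045765e+00 -6.54078801e-01  5.81667716e-04] 1.002338543334812
scene [1.3354429  0.80998373 0.79789895] [0.49099771 1.13966417 2.07433632] [[437.77295682   0.         318.06390819]
 [  0.         437.77295682 198.97035214]
 [  0.           0.           1.        ]] -0.06566127285880045
top [0.34800415 0.07896588 1.0257647 ] [ 0.1437562  -0.11748799 -1.58550553] [[379.08365934   0.         325.68689339]
 [  0.         379.08365934 198.58046189]
 [  0.           0.           1.        ]] 0.0012511702743828108
```

View pics/top0.png

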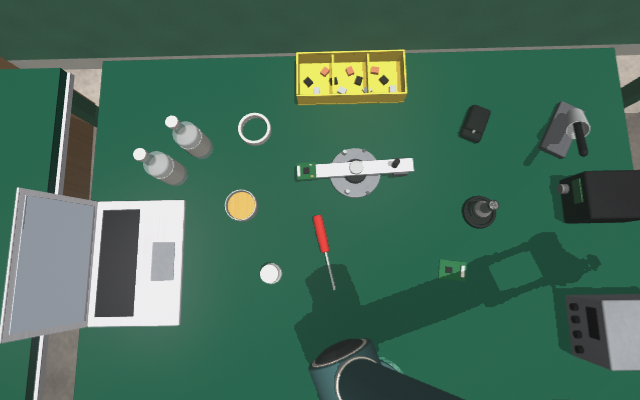

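View pics/scene0.png

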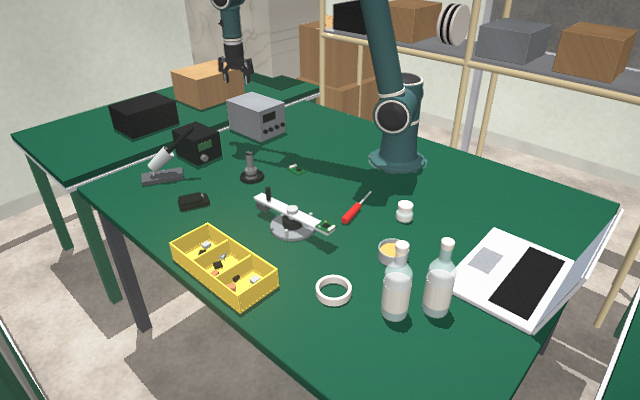

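The top picture shows the reader at about (481,211), with its stem top at (493,206). The pivot is at (356,167), the chip near (306,171) and the post near (395,162). In the scene view the reader is at (251,165) and the rig at (293,210). Next I'll measure these from both views.

```bash
cat > h.py <<'E'
import numpy as np, cv2
from scipy.spatial.transform import Rotation as R
def rays(c,uv):
    d=np.array([c['k1'],0,0,0,0.]); p=cv2.undistortPoints(np.float64(uv).reshape(-1,1,2),np.array(c['mtx']),d).reshape(-1,2)
    return R.from_rotvec(c['rotation']).apply(np.c_[p[:,0],-p[:,1],-np.ones(len(p))])   # unit depth
def plane(c,uv,z):
    r=rays(c,uv); return c['eye']+r*((z-c['eye'][2])/r[:,2])[:,None]
def cloud(c):
    v,u=np.mgrid[0:400,0:640]; r=rays(c,np.c_[u.ravel(),v.ravel()])
    return (c['eye']+r*c['depth'].reshape(-1,1)).reshape(400,640,3)
def proj(c,P):
    p=R.from_rotvec(c['rotation']).inv().apply(np.atleast_2d(P)-c['eye']); s=p[:,:2]/-p[:,2:]; s[:,1]*=-1
    s=s*(1+c['k1']*(s**2).sum(1))[:,None]; m=np.array(c['mtx']); return s@m[:2,:2].T+m[:2,2]
E
python3 - <<'E'
from workcell import bot
from h import *
for n,boxes in(('top',((285,140,425,205),(455,185,510,235))),('scene',((240,175,350,245),(230,140,275,190)))):
    c=bot.read_camera(n);np.save(f'{n}.npy',c,allow_pickle=True);P=cloud(c)
    im=[]
    for a,b,x,y in boxes:
        k=c['color'][b:y,a:x,::-1]; im.append(cv2.resize(k,None,fx=5,fy=5,interpolation=cv2.INTER_CUBIC))
        q=P[b:y,a:x].reshape(-1,3)
        for lo,hi in((.055,.064),(.066,.08),(.097,.112),(.008,.02)):
            m=(q[:,2]>lo)&(q[:,2]<hi)
            if m.sum(): print(n,(a,b),lo,hi,m.sum(),q[m].mean(0).round(4),q[m].min(0).round(3),q[m].max(0).round(3))
    h=sum(i.shape[0] for i in im);w=max(i.shape[1] for i in im)
    o=np.zeros((h,w,3),np.uint8);y=0
    for i in im:o[y:y+i.shape[0],:i.shape[1]]=i;y+=i.shape[0]
    cv2.imwrite(f'pics/{n}c.png',o);print(o.shape)
E
```

```text
top (285, 140) 0.055 0.064 1163 [ 0.5897 -0.0015  0.0597] [ 0.562 -0.136  0.055] [0.614 0.17  0.064]
top (285, 140) 0.066 0.08 340 [0.5866 0.0807 0.07  ] [ 0.562 -0.088  0.066] [0.608 0.17  0.079]
top (285, 140) 0.097 0.112 34 [ 0.5945 -0.0852  0.104 ] [ 0.588 -0.092  0.098] [ 0.602 -0.079  0.108]
top (285, 140) 0.008 0.02 1106 [0.5828 0.0134 0.012 ] [ 0.521 -0.053  0.008] [0.659 0.082 0.02 ]
top (455, 185) 0.055 0.064 15 [ 0.4733 -0.3056  0.0611] [ 0.467 -0.315  0.058] [ 0.485 -0.3    0.063]
top (455, 185) 0.066 0.08 21 [ 0.4773 -0.304   0.0734] [ 0.467 -0.31   0.067] [ 0.491 -0.301  0.079]
top (455, 185) 0.097 0.112 105 [ 0.4785 -0.313   0.105 ] [ 0.466 -0.328  0.097] [ 0.491 -0.301  0.109]
top (455, 185) 0.008 0.02 323 [ 0.4714 -0.3092  0.013 ] [ 0.433 -0.358  0.008] [ 0.517 -0.272  0.02 ]
(575, 700, 3)
scene (240, 175) 0.055 0.064 553 [0.5975 0.007  0.0605] [ 0.57  -0.138  0.055] [0.799 0.165 0.064]
scene (240, 175) 0.066 0.08 247 [0.5905 0.087  0.0703] [ 0.563 -0.093  0.066] [0.611 0.168 0.08 ]
scene (240, 175) 0.097 0.112 21 [ 0.5976 -0.084   0.1041] [ 0.589 -0.093  0.098] [ 0.606 -0.076  0.109]
scene (240, 175) 0.008 0.02 661 [ 0.5941 -0.0212  0.0131] [ 0.385 -0.345  0.008] [0.662 0.13  0.02 ]
scene (230, 140) 0.055 0.064 14 [ 0.4873 -0.308   0.0586] [ 0.476 -0.32   0.055] [ 0.495 -0.302  0.061]
scene (230, 140) 0.066 0.08 28 [ 0.4862 -0.3057  0.0731] [ 0.474 -0.321  0.066] [ 0.496 -0.299  0.08 ]
scene (230, 140) 0.097 0.112 54 [ 0.5216 -0.2357  0.1036] [ 0.469 -0.33   0.097] [ 0.606 -0.076  0.109]
scene (230, 140) 0.008 0.02 129 [ 0.4823 -0.3069  0.0124] [ 0.245 -0.524  0.008] [ 0.524 -0.272  0.02 ]
(600, 550, 3)
```

View pics/topc.png

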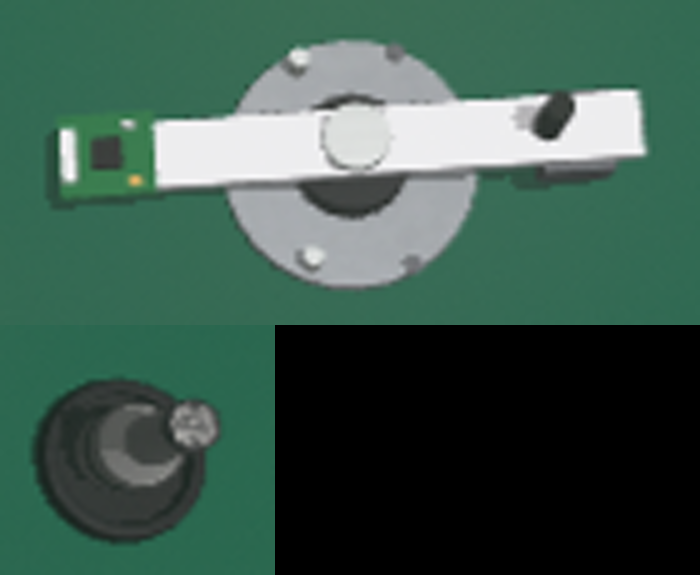

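View pics/scenec.png

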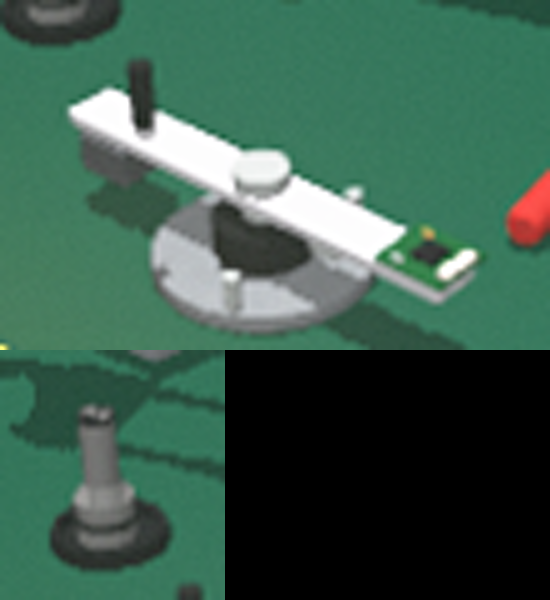

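Crop pixels. Top: chip (107,153), hub cap (355,137), post top (563,102), stem top (194,424), dish (120,460). Scene: chip (430,250), hub cap (262,163), post top (140,66), stem top (97,412), dish (110,533). I'll triangulate these.

```bash
python3 - <<'E'
from h import *
T=np.load('top.npy',allow_pickle=True).item();S=np.load('scene.npy',allow_pickle=True).item()
f=lambda a,b,x,y:(a+(x+.5)/5-.5,b+(y+.5)/5-.5)
pts={'chip':(f(285,140,107,153),f(240,175,430,250),.07),'hub':(f(285,140,355,137),f(240,175,262,163),.072),
'post':(f(285,140,563,102),f(240,175,140,66),.105),'stem':(f(455,185,194,99),f(230,140,97,62),.106),'dish':(f(455,185,120,135),f(230,140,110,183),.014)}
for n,(a,b,z) in pts.items():
    d=[rays(c,[p])[0] for c,p in((T,a),(S,b))]; e=[T['eye'],S['eye']]
    A=[np.eye(3)-np.outer(v,v)/(v@v) for v in d]
    X=np.linalg.solve(A[0]+A[1],A[0]@e[0]+A[1]@e[1])
    print(n,X.round(4),'gap',np.linalg.norm(A[0]@(X-e[0]))*2,'top',plane(T,[a],z)[0].round(4),'scene',plane(S,[b],z)[0].round(4))
P=cloud(T);q=P[140:205,285:425].reshape(-1,3);m=(abs(q[:,2]-.06)<.003)
r=cv2.minAreaRect(np.float32(q[m][:,:2]*1000));print(r)
# bystander heights near
for nm,(x,y) in {}.items():pass
E
```

```text
chip [0.5847 0.1426 0.0687] gap 0.0018910630490870906 top [0.5838 0.1433 0.07  ] scene [0.5866 0.143  0.07  ]
hub [0.5899 0.0136 0.0727] gap 0.0032463309398883173 top [0.589  0.0148 0.072 ] scene [0.5899 0.0113 0.072 ]
post [ 0.5967 -0.0873  0.1032] gap 0.0005026030235552943 top [ 0.5964 -0.0872  0.105 ] scene [ 0.5986 -0.0847  0.105 ]
stem [ 0.4798 -0.3151  0.1064] gap 0.0009157498581096634 top [ 0.4796 -0.3149  0.106 ] scene [ 0.4793 -0.3164  0.106 ]
dish [ 0.476  -0.3179  0.005 ] gap 0.002547418943749497 top [ 0.4741 -0.3134  0.014 ] scene [ 0.4861 -0.3067  0.014 ]
((590.9208374023438, 16.982467651367188), (40.713966369628906, 304.15325927734375), 3.4329850673675537)
```

Emit:
drive_tool --claw '[85,85,85,85,85,85,85,85]' --pt "0.04 0.06 0" --pt "0.09 0.13 0" --pt "0.14 0.2 0" --pt "0.18 0.26 0" --pt "0.225 0.33 0" --pt "0.27 0.395 0" --pt "0.31 0.455 0" --pt "0.35 0.515 0" --yaw '[0,0,0,0,0,0,0,0]' --newtons 40

```text
time: 0.87
tool_pos: [0.4508, -0.357, 0.4046]
tcp_rot: [-3.073, -0.655, -0.0]
wrist_force: [0.2, 0.4, 0.5]
width: 0.994
grip_force: 0.0
```

Emit:
drive_tool --claw '[85,85,85]' --pt "0.04 0.05 0" --pt "0.06 0.087 0" --pt "0.06 0.087 0" --yaw '[0,0,0]'

```text
time: 1.12
tool_pos: [0.4818, -0.312, 0.4045]
tcp_rot: [-3.07, -0.66, -0.002]
wrist_force: [0.7, -0.0, -0.0]
width: 0.992
grip_force: 0.0
```

```bash
python3 - <<'E'
from workcell import bot
from h import *
s=bot.read_state();print(s['time'],s['tool_pos'],s['tcp_rot'])
c=bot.read_camera('wrist');cv2.imwrite('pics/w1.png',c['color'][:,:,::-1]);np.save('w1.npy',c,allow_pickle=True)
print(c['eye'],c['rotation']);P=cloud(c);q=P.reshape(-1,3)
print(proj(c,[[.48,-.315,.106],s['tool_pos']-[0,0,.297]]))
m=(q[:,2]>.098)&(q[:,2]<.112)&(abs(q[:,0]-.48)<.04)&(abs(q[:,1]+.315)<.04);print(m.sum(),q[m].mean(0),q[m].min(0),q[m].max(0))
E
```

```text
1.1167 [ 0.48184254 -0.31196893  0.40454223] [-3.06965075e+00 -6.60478756e-01 -1.60826396e-03]
[ 0.55487115 -0.27944901  0.37386948] [-0.27966207  0.18220233 -1.13588076]
[[329.35591057 190.90750735]
 [326.79861796 187.89523268]]
907 [ 0.48034265 -0.31391651  0.10574059] [ 0.46641716 -0.32719016  0.09802815] [ 0.49277624 -0.30122431  0.107814  ]
```

View pics/w1.png

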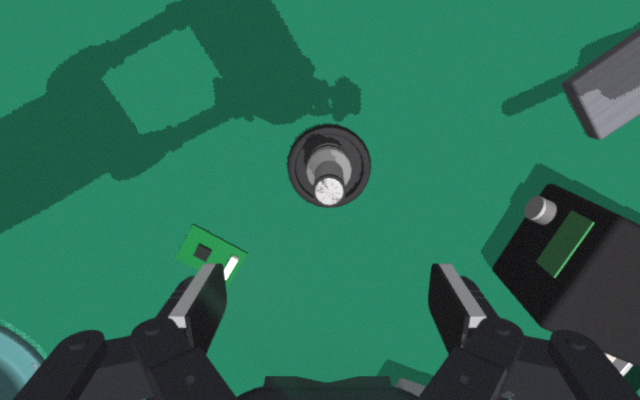

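The wrist picture shows the stem top at (329,190), within a pixel of the prediction for (0.480, -0.315). I'll descend and grip.

Emit:
drive_tool --claw '[85,85,85,85,85,85,85,85]' --pt "0 0 -0.06" --pt "0 0 -0.13" --pt "0 0 -0.2" --pt "0 0 -0.26" --pt "0 0 -0.31" --pt "0 0 -0.34" --pt "0 0 -0.345" --pt "0 0 -0.345" --yaw '[0,0,0,0,0,0,0,0]'

```text
time: 1.83
tool_pos: [0.479, -0.3159, 0.2307]
tcp_rot: [-3.071, -0.653, 0.004]
wrist_force: [-0.0, -0.9, -0.1]
width: 0.996
grip_force: 0.0
```

Emit:
drive_tool --claw '[20,20,20,20,20,20,20,20]' --pt "0 0 0" --pt "0 0 0" --pt "0 0 0" --pt "0 0 0" --pt "0 0 0" --pt "0 0 0" --pt "0 0 0" --pt "0 0 0" --yaw '[0,0,0,0,0,0,0,0]' --newtons 40

```text
time: 2.5
tool_pos: [0.4806, -0.3156, 0.2333]
tcp_rot: [3.071, 0.655, 0.002]
wrist_force: [-0.3, 0.5, 4.9]
width: 0.297
grip_force: 39.3
```

Emit:
drive_tool --claw '[20,20,20,20,20,20,20,20]' --pt "0 0 0.05" --pt "0 0 0.12" --pt "0.01 0.04 0.158" --pt "0.03 0.12 0.158" --pt "0.05 0.2 0.158" --pt "0.07 0.28 0.158" --pt "0.085 0.36 0.158" --pt "0.1 0.43 0.158" --yaw '[0,0,0,0,0,0,0,0]'

```text
time: 3.17
tool_pos: [0.5297, -0.098, 0.3107]
tcp_rot: [-3.072, -0.655, 0.001]
wrist_force: [1.3, -0.4, -1.1]
width: 0.294
grip_force: 39.8
```

Emit:
drive_tool --claw '[20,20]' --pt "0 0.02 0" --pt "0 0.02 0" --yaw '[0,0]'

```text
time: 3.33
tool_pos: [0.5299, -0.0876, 0.3105]
tcp_rot: [-3.07, -0.661, 0.002]
wrist_force: [0.8, 0.5, -1.5]
width: 0.295
grip_force: 39.9
```

```bash
python3 - <<'E'
from workcell import bot
from h import *
s=bot.read_state();print(s['time'],s['tool_pos'],s['tcp_rot'])
o=[]
for n,(a,b,x,y) in(('top',(270,110,430,210)),('scene',(220,120,350,250)),):
    c=bot.read_camera(n);o.append(cv2.resize(c['color'][b:y,a:x,::-1],(480,300)))
    np.save(n+'2.npy',c,allow_pickle=True)
cv2.imwrite('pics/a2.png',np.vstack(o))
p=np.array([.591,.013]);th0=.052
for t in np.arange(0,.81,.1):
    w=th0+t;post=p+.1*np.array([np.sin(w),-np.cos(w)]);r=post-.030*np.array([np.cos(w),np.sin(w)])
    print(round(t,2),r.round(4),((r-[.530,-.09])/.5).round(3))
E
```

```text
3.3333 [ 0.52985521 -0.08758738  0.31049137] [-3.07010780e+00 -6.60889017e-01  1.88854630e-03]
0.0 [ 0.5662 -0.0884] [0.072 0.003]
0.1 [ 0.5765 -0.0904] [ 0.093 -0.001]
0.2 [ 0.5869 -0.0913] [ 0.114 -0.003]
0.3 [ 0.5973 -0.0912] [ 0.135 -0.002]
0.4 [ 0.6077 -0.0901] [ 0.155 -0.   ]
0.5 [ 0.6179 -0.0879] [0.176 0.004]
0.6 [ 0.6278 -0.0847] [0.196 0.011]
0.7 [ 0.6374 -0.0805] [0.215 0.019]
0.8 [ 0.6465 -0.0754] [0.233 0.029]
```

View pics/a2.png

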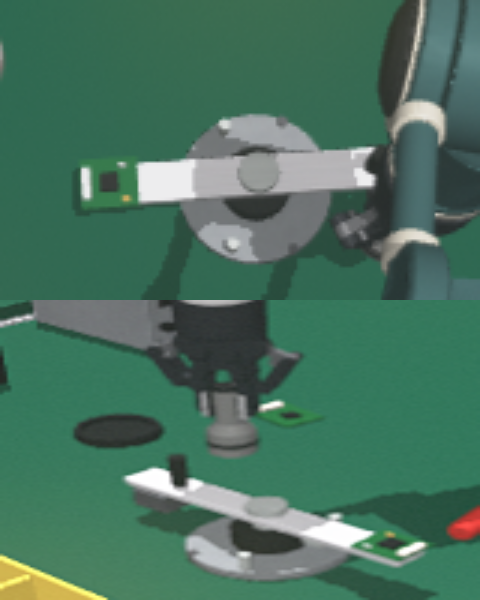

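The reader is held upright on the -x side of the post at the right height. Top view: the board is visible at (108,183) in the crop. I'll push slowly along the arc.

Emit:
drive_tool --claw '[20,20,20,20,20,20,20,20]' --pt "0.04 0 0" --pt "0.065 0 0" --pt "0.08 0 0" --pt "0.095 0 0" --pt "0.11 0 0" --pt "0.127 0 0" --pt "0.144 0 0" --pt "0.16 0 0" --yaw '[0,0,0,0,0,0,0,0]'

```text
time: 4.1
tool_pos: [0.6108, -0.0906, 0.3111]
tcp_rot: [3.073, 0.654, -0.0]
wrist_force: [0.3, -0.2, -0.7]
width: 0.297
grip_force: 39.9
```

Emit:
drive_tool --claw '[20,20,20,20,20,20,20,20]' --pt "0.014 0.003 0" --pt "0.026 0.006 0" --pt "0.036 0.01 0" --pt "0.044 0.014 0" --pt "0.05 0.017 0" --pt "0.055 0.019 0" --pt "0.058 0.02 0" --pt "0.06 0.021 0" --yaw '[0,0,0,0,0,0,0,0]'

```text
time: 4.77
tool_pos: [0.6402, -0.0797, 0.3112]
tcp_rot: [-3.073, -0.655, 0.0]
wrist_force: [0.3, 0.1, -1.6]
width: 0.296
grip_force: 39.9
```

Emit:
drive_tool --claw '[20,20,20,20,20,20]' --pt "0 0 0" --pt "0 0 0" --pt "0 0 0" --pt "0 0 0" --pt "0 0 0" --pt "0 0 0" --yaw '[0,0,0,0,0,0]'

```text
time: 5.27
tool_pos: [0.64, -0.0799, 0.3112]
tcp_rot: [-3.073, -0.654, 0.0]
wrist_force: [-0.1, 0.5, -1.5]
width: 0.299
grip_force: 39.8
```

```bash
cat >> h.py <<'E'
PIV=np.array([.591,.013])
def board(c):
    """bar angle (world, 0 along +y) and chip position, from the green board in the picture; board top z ~ .063"""
    hsv=cv2.cvtColor(c['color'],cv2.COLOR_RGB2HSV)
    P=cloud(c); z=P[...,2]; d=np.hypot(P[...,0]-PIV[0],P[...,1]-PIV[1])
    m=(z>.055)&(z<.078)&(d>.095)&(d<.165)&(hsv[...,0]>45)&(hsv[...,0]<85)&(hsv[...,1]>90)
    q=P[m]; 
    if len(q)<20: return None
    (x,y),(w,h),_=cv2.minAreaRect(np.float32(q[:,:2]*1000)); x/=1000;y/=1000
    return np.arctan2(-(x-PIV[0]),y-PIV[1]),np.hypot(x-PIV[0],y-PIV[1]),len(q),w,h
E
python3 - <<'E'
from workcell import bot
from h import *
print('rest',board(np.load('top2.npy',allow_pickle=True).item()),board(np.load('scene2.npy',allow_pickle=True).item()))
for n in('top','scene'):
    c=bot.read_camera(n);print(n,board(c));np.save(n+'3.npy',c,allow_pickle=True)
s=bot.read_state();print(s['time'],s['tool_pos'],s['wrist_force'])
E
```

```text
rest (np.float64(0.05152063269286001), np.float64(0.13134249048619845), 225, 44.76275634765625, 49.98567581176758) (np.float64(0.04326873479727491), np.float64(0.1297796087527074), 100, 48.20179748535156, 48.53391647338867)
top (np.float64(0.7572842806113042), np.float64(0.13155677395105542), 226, 44.22118377685547, 47.55210494995117)
scene (np.float64(0.7501296404053395), np.float64(0.12885455702699272), 84, 46.90904998779297, 51.97932434082031)
5.3667 [ 0.64004531 -0.07992918  0.31120521] [ 0.23688481 -0.71132124 -1.0603545 ]
```

Emit:
drive_tool --claw '[20,20,20,20]' --pt "0 0 0.083" --pt "0 0 0.166" --pt "0 -0.02 0.2" --pt "-0.04 -0.06 0.2" --yaw '[0,0,0,0]'

```text
time: 5.7
tool_pos: [0.6239, -0.109, 0.419]
tcp_rot: [3.067, 0.658, 0.023]
wrist_force: [0.0, -0.3, -0.3]
width: 0.297
grip_force: 40.0
```

```bash
cat > meas.py <<'E'
from workcell import bot
from h import *
import sys
from scipy.optimize import least_squares
out=[]
for i in range(int(sys.argv[2])):
    t=bot.read_state()['time'];b=board(bot.read_camera(sys.argv[1]))
    if b is not None: out.append((t,b[0],b[1],b[2]))
D=np.array(out)
try: D=np.vstack([np.load('D.npy'),D])
except FileNotFoundError: pass
np.save('D.npy',D); g=(D[:,3]>150)if sys.argv[1]=='top' else D[:,3]>0
f=lambda p,t:p[0]+p[1]*np.exp(-p[4]*(t-5.4))*np.cos(p[2]*(t-5.4)+p[3])
best=min((least_squares(lambda p:f(p,D[g,0])-D[g,1],[.052,.7,w,0,.01],loss='soft_l1',f_scale=.01) for w in(1.7,2.0,2.2,2.5,2.8)),key=lambda r:r.cost)
np.save('fit.npy',best.x);r=f(best.x,D[g,0])-D[g,1]
print(len(D),g.sum(),best.x,'rms',r.std(),np.abs(r).max(),'t',bot.read_state()['time'],bot.read_state()['tool_pos'])
print(D[::6].round(3))
E
python3 meas.py top 60
```

```text
60 60 [0.05036931 0.70739949 2.02847074 0.04186125 0.02615285] rms 0.012494347494478777 0.09683628675025346 t 8.7 [ 0.62012287 -0.10989469  0.4111933 ]
[[ 5.70e+00  6.08e-01  1.32e-01  2.28e+02]
 [ 6.00e+00  2.64e-01  1.31e-01  2.24e+02]
 [ 6.30e+00 -1.51e-01  1.31e-01  2.18e+02]
 [ 6.60e+00 -4.89e-01  1.31e-01  2.13e+02]
 [ 6.90e+00 -6.30e-01  1.30e-01  2.14e+02]
 [ 7.20e+00 -5.26e-01  1.31e-01  2.12e+02]
 [ 7.50e+00 -2.17e-01  1.31e-01  2.15e+02]
 [ 7.80e+00  1.82e-01  1.31e-01  2.27e+02]
 [ 8.10e+00  5.25e-01  1.32e-01  2.27e+02]
 [ 8.40e+00  7.93e-01  4.00e-03  2.29e+02]]
```

```bash
sed -i "s/^np.save('D.npy',D); g=.*/np.save('D.npy',D); g=abs(D[:,2]-.131)<.004/" meas.py; python3 meas.py top 0 | head -1
cat > plan.py <<'E'
import sys; from h import *
p=np.load('fit.npy')
th=lambda t:p[0]+p[1]*np.exp(-p[4]*(t-5.4))*np.cos(p[2]*(t-5.4)+p[3])
def chip(t): w=th(t); return PIV+.13*np.array([-np.sin(w),np.cos(w)])
def plan(t0,base,n,zs,off=(0,0)):
    """n calls of 8 rows following the chip from time t0; zs: z target per row of the first call"""
    base=np.array(base,float)
    for k in range(n):
        rows=[]
        for i in range(8):
            t=t0+(k*8+i+1)/12; z=zs[i] if k==0 else zs[-1]
            rows.append((np.r_[chip(t)+off,z]-base)/.5)
        rows=np.round(rows,3)+0.; print(k,round(t,3),'th',round(th(t)-p[0],2),rows.tolist()); base=base+rows[-1]*.5
    print('base',base.tolist())
E
python3 - <<'E'
from plan import *
t0=8.7
print(chip(t0),[ (chip(t0+i/12)).round(3).tolist() for i in range(6,12)])
b=np.r_[chip(t0+8/12),.4115]; b=np.array([.62,-.1095,.4115])+np.round((b-[.62,-.1095,.4115])/.5,3)*.5
print('approach',((b-[.62,-.1095,.4115])/.5).round(3))
plan(t0+8/12,b,4,[.4115,.405,.39,.375,.36,.345,.33,.3245])
E
```

```text
[0.51399868 0.11774157] [[0.576, 0.142], [0.59, 0.143], [0.604, 0.142], [0.617, 0.14], [0.629, 0.137], [0.639, 0.134]]
approach [-0.033  0.504  0.   ]
0 10.033 th -0.63 [[0.026, -0.004, 0.0], [0.05, -0.01, -0.013], [0.071, -0.017, -0.043], [0.088, -0.025, -0.073], [0.101, -0.032, -0.103], [0.11, -0.037, -0.133], [0.115, -0.04, -0.163], [0.117, -0.041, -0.174]]
1 10.7 th -0.12 [[-0.003, 0.002, 0.0], [-0.009, 0.006, 0.0], [-0.02, 0.012, 0.0], [-0.034, 0.019, 0.0], [-0.052, 0.026, 0.0], [-0.073, 0.033, 0.0], [-0.097, 0.038, 0.0], [-0.123, 0.041, 0.0]]
2 11.367 th 0.55 [[-0.027, 0.001, 0.0], [-0.053, -0.001, 0.0], [-0.079, -0.006, 0.0], [-0.103, -0.013, 0.0], [-0.124, -0.021, 0.0], [-0.142, -0.03, 0.0], [-0.156, -0.038, 0.0], [-0.166, -0.045, 0.0]]
3 12.033 th 0.36 [[-0.007, -0.005, 0.0], [-0.011, -0.007, 0.0], [-0.01, -0.007, 0.0], [-0.006, -0.004, 0.0], [0.001, 0.001, 0.0], [0.012, 0.008, 0.0], [0.027, 0.016, 0.0], [0.044, 0.025, 0.0]]
base [0.5395000000000001, 0.13250000000000003, 0.3245]Traceback (most recent call last):
  File "meas.py", line 10, in <module>
    try: D=np.vstack([np.load('D.npy'),D])
           ~~~~~~~~~^^^^^^^^^^^^^^^^^^^^^^
    return _nx.concatenate(arrs, 0, dtype=dtype, casting=casting)
           ~~~~~~~~~~~~~~~^^^^^^^^^^^^^^^^^^^^^^^^^^^^^^^^^^^^^^^
ValueError: all the input array dimensions except for the concatenation axis must match exactly, but along dimension 1, the array at index 0 has size 4 and the array at index 1 has size 0
```

```bash
sed -i "s/D=np.array(out)$/D=np.array(out).reshape(-1,4)/" meas.py; python3 meas.py top 0 | head -1
python3 - <<'E'
from plan import *
t0=8.7
b=np.array([.62,-.1095,.4115]); r=np.round((np.r_[chip(t0+8/12),.4115]-b)/.5,3);print('approach',r); b=b+r*.5
plan(t0+8/12,b,4,[.4115,.405,.39,.375,.36,.345,.33,.3245])
E
```

```text
60 59 [0.05015538 0.70769207 2.0287992  0.04136141 0.02667596] rms 0.0013356248605579637 0.003772626908004284 t 8.7 [ 0.62012287 -0.10989469  0.4111933 ]
approach [-0.033  0.504  0.   ]
0 10.033 th -0.63 [[0.027, -0.004, 0.0], [0.05, -0.01, -0.013], [0.071, -0.017, -0.043], [0.088, -0.025, -0.073], [0.101, -0.031, -0.103], [0.11, -0.037, -0.133], [0.115, -0.04, -0.163], [0.116, -0.041, -0.174]]
1 10.7 th -0.12 [[-0.002, 0.002, 0.0], [-0.009, 0.006, 0.0], [-0.019, 0.012, 0.0], [-0.033, 0.019, 0.0], [-0.051, 0.026, 0.0], [-0.072, 0.033, 0.0], [-0.096, 0.038, 0.0], [-0.122, 0.041, 0.0]]
2 11.367 th 0.55 [[-0.027, 0.001, 0.0], [-0.054, -0.001, 0.0], [-0.079, -0.006, 0.0], [-0.103, -0.013, 0.0], [-0.124, -0.021, 0.0], [-0.141, -0.03, 0.0], [-0.156, -0.038, 0.0], [-0.166, -0.045, 0.0]]
3 12.033 th 0.35 [[-0.007, -0.004, 0.0], [-0.01, -0.007, 0.0], [-0.01, -0.007, 0.0], [-0.006, -0.004, 0.0], [0.002, 0.001, 0.0], [0.013, 0.009, 0.0], [0.027, 0.017, 0.0], [0.045, 0.025, 0.0]]
base [0.54, 0.13250000000000003, 0.3245]
```

Emit:
drive_tool --claw '[20,20,20,20,20,20,20,20]' --pt "-0.005 0.05 0" --pt "-0.01 0.12 0" --pt "-0.015 0.2 0" --pt "-0.02 0.28 0" --pt "-0.025 0.36 0" --pt "-0.03 0.43 0" --pt "-0.035 0.48 0" --pt "-0.033 0.504 0" --yaw '[0,0,0,0,0,0,0,0]'

```text
time: 9.37
tool_pos: [0.6028, 0.1454, 0.4113]
tcp_rot: [-3.07, -0.659, 0.0]
wrist_force: [-0.4, -0.5, -1.3]
width: 0.297
grip_force: 40.1
```

Emit:
drive_tool --claw '[20,20,20,20,20,20,20,20]' --pt "0.027 -0.004 0" --pt "0.05 -0.01 -0.013" --pt "0.071 -0.017 -0.043" --pt "0.088 -0.025 -0.073" --pt "0.101 -0.031 -0.103" --pt "0.11 -0.037 -0.133" --pt "0.115 -0.04 -0.163" --pt "0.116 -0.041 -0.174" --yaw '[0,0,0,0,0,0,0,0]'

```text
time: 10.03
tool_pos: [0.6608, 0.1205, 0.3197]
tcp_rot: [-3.073, -0.653, 0.009]
wrist_force: [-0.1, -0.3, -2.2]
width: 0.294
grip_force: 40.0
```

```bash
python3 - <<'E'
from workcell import bot
from plan import *
s=bot.read_state();t=s['time'];c=bot.read_camera('scene');np.save('scene4.npy',c,allow_pickle=True)
print(t,s['tool_pos'],chip(t),th(t),s['wrist_force'],'board',board(c))
P=cloud(c);q=P.reshape(-1,3)
m=(q[:,2]>.09)&(q[:,2]<.2)&(np.hypot(q[:,0]-chip(t)[0],q[:,1]-chip(t)[1])<.035)
for a in np.arange(.085,.15,.008):
    k=m&(q[:,2]>=a)&(q[:,2]<a+.008)
    if k.sum():print(round(a,3),k.sum(),q[k].mean(0).round(4),q[k].min(0).round(3),q[k].max(0).round(3))
u,v=proj(c,np.r_[chip(t),.1])[0].astype(int)
cv2.imwrite('pics/a4.png',cv2.resize(c['color'][v-50:v+50,u-60:u+60,::-1],(600,500)))
s=bot.read_state();t=s['time'];print(t)
plan(t,[.6615,.122,.3245],10,[.3245]*8)
E
```

```text
10.0333 [0.66084736 0.12049801 0.31968763] [0.66171714 0.12208293] -0.5751707036152996 [-0.11401924 -0.28171147 -2.15103147] board (np.float64(-0.5854973618253051), np.float64(0.1350892768805732), 68, 46.791873931884766, 45.03335189819336)
0.085 2 [0.6642 0.1323 0.092 ] [0.653 0.127 0.092] [0.676 0.138 0.092]
0.093 29 [0.67   0.1316 0.0973] [0.65  0.11  0.094] [0.681 0.142 0.101]
0.101 37 [0.6718 0.1314 0.1048] [0.649 0.113 0.101] [0.683 0.142 0.109]
0.109 44 [0.671  0.1317 0.1132] [0.647 0.101 0.109] [0.683 0.144 0.117]
0.117 36 [0.6686 0.1322 0.1211] [0.643 0.105 0.117] [0.683 0.141 0.125]
0.125 59 [0.6691 0.1292 0.1291] [0.643 0.102 0.125] [0.683 0.143 0.133]
0.133 52 [0.668  0.1269 0.1366] [0.65  0.107 0.133] [0.681 0.138 0.141]
0.141 23 [0.6679 0.1256 0.1459] [0.659 0.107 0.142] [0.673 0.139 0.149]
0.149 36 [0.6679 0.1241 0.1533] [0.652 0.101 0.149] [0.677 0.143 0.157]
10.0833
0 10.75 th -0.06 [[-0.006, 0.004, 0.0], [-0.015, 0.009, 0.0], [-0.027, 0.016, 0.0], [-0.044, 0.023, 0.0], [-0.064, 0.03, 0.0], [-0.086, 0.036, 0.0], [-0.112, 0.04, 0.0], [-0.138, 0.042, 0.0]]
1 11.417 th 0
[... 1045 characters left out ...]
 -0.027, 0.0], [-0.075, -0.032, 0.0], [-0.08, -0.036, 0.0], [-0.081, -0.037, 0.0], [-0.08, -0.036, 0.0]]
7 15.417 th 0.03 [[0.006, 0.004, 0.0], [0.014, 0.009, 0.0], [0.026, 0.016, 0.0], [0.041, 0.023, 0.0], [0.059, 0.03, 0.0], [0.079, 0.036, 0.0], [0.102, 0.041, 0.0], [0.125, 0.044, 0.0]]
8 16.083 th -0.51 [[0.024, 0.001, 0.0], [0.047, 0.0, 0.0], [0.069, -0.003, 0.0], [0.088, -0.008, 0.0], [0.105, -0.013, 0.0], [0.119, -0.018, 0.0], [0.13, -0.023, 0.0], [0.137, -0.026, 0.0]]
9 16.75 th -0.25 [[0.004, -0.002, 0.0], [0.004, -0.002, 0.0], [0.0, -0.001, 0.0], [-0.006, 0.003, 0.0], [-0.016, 0.007, 0.0], [-0.03, 0.012, 0.0], [-0.046, 0.017, 0.0], [-0.065, 0.022, 0.0]]
base [0.6165, 0.1405, 0.3245]
```

View pics/a4.png

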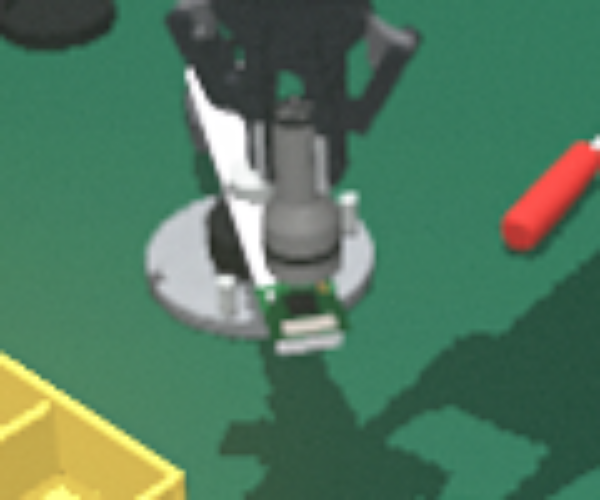

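Reader underside is about 23 mm above the chip and centred, at crop (302,270), with the chip at (300,303). Predicted and measured bar angle agree. I'll follow for 10 calls.

Emit:
drive_tool --claw '[20,20,20,20,20,20,20,20]' --pt "-0.006 0.004 0.0" --pt "-0.015 0.009 0.0" --pt "-0.027 0.016 0.0" --pt "-0.044 0.023 0.0" --pt "-0.064 0.03 0.0" --pt "-0.086 0.036 0.0" --pt "-0.112 0.04 0.0" --pt "-0.138 0.042 0.0" --yaw '[0,0,0,0,0,0,0,0]'

```text
time: 10.75
tool_pos: [0.591, 0.1432, 0.3246]
tcp_rot: [-3.072, -0.656, -0.001]
wrist_force: [0.1, -0.0, -2.2]
width: 0.297
grip_force: 40.0
```

Emit:
drive_tool --claw '[20,20,20,20,20,20,20,20]' --pt "-0.027 -0.001 0.0" --pt "-0.053 -0.005 0.0" --pt "-0.078 -0.011 0.0" --pt "-0.1 -0.019 0.0" --pt "-0.119 -0.027 0.0" --pt "-0.134 -0.036 0.0" --pt "-0.146 -0.043 0.0" --pt "-0.155 -0.049 0.0" --yaw '[0,0,0,0,0,0,0,0]'

```text
time: 11.42
tool_pos: [0.5144, 0.1177, 0.3243]
tcp_rot: [3.073, 0.654, 0.001]
wrist_force: [0.9, 0.8, -1.8]
width: 0.296
grip_force: 40.0
```

Emit:
drive_tool --claw '[20,20,20,20,20,20,20,20]' --pt "-0.004 -0.003 0.0" --pt "-0.005 -0.004 0.0" --pt "-0.003 -0.002 0.0" --pt "0.003 0.002 0.0" --pt "0.013 0.009 0.0" --pt "0.026 0.016 0.0" --pt "0.042 0.025 0.0" --pt "0.062 0.033 0.0" --yaw '[0,0,0,0,0,0,0,0]'

```text
time: 12.08
tool_pos: [0.547, 0.1353, 0.3241]
tcp_rot: [-3.072, -0.655, 0.0]
wrist_force: [-0.1, -1.2, -1.0]
width: 0.296
grip_force: 40.0
```

Emit:
drive_tool --claw '[20,20,20,20,20,20,20,20]' --pt "0.023 0.007 0.0" --pt "0.047 0.012 0.0" --pt "0.072 0.015 0.0" --pt "0.098 0.016 0.0" --pt "0.123 0.014 0.0" --pt "0.146 0.01 0.0" --pt "0.167 0.004 0.0" --pt "0.185 -0.002 0.0" --yaw '[0,0,0,0,0,0,0,0]'

```text
time: 12.75
tool_pos: [0.64, 0.1336, 0.3239]
tcp_rot: [3.072, 0.655, -0.0]
wrist_force: [0.3, 0.0, -1.7]
width: 0.296
grip_force: 40.0
```

Emit:
drive_tool --claw '[20,20,20,20,20,20,20,20]' --pt "0.014 -0.006 0.0" --pt "0.025 -0.011 0.0" --pt "0.032 -0.015 0.0" --pt "0.035 -0.017 0.0" --pt "0.035 -0.017 0.0" --pt "0.031 -0.014 0.0" --pt "0.023 -0.01 0.0" --pt "0.012 -0.005 0.0" --yaw '[0,0,0,0,0,0,0,0]'

```text
time: 13.42
tool_pos: [0.644, 0.1313, 0.3242]
tcp_rot: [-3.073, -0.654, 0.0]
wrist_force: [-0.2, -0.4, -2.0]
width: 0.297
grip_force: 40.0
```

Emit:
drive_tool --claw '[20,20,20,20,20,20,20,20]' --pt "-0.015 0.006 0.0" --pt "-0.033 0.012 0.0" --pt "-0.054 0.018 0.0" --pt "-0.077 0.021 0.0" --pt "-0.101 0.023 0.0" --pt "-0.126 0.022 0.0" --pt "-0.15 0.019 0.0" --pt "-0.173 0.014 0.0" --yaw '[0,0,0,0,0,0,0,0]'

```text
time: 14.08
tool_pos: [0.5564, 0.1384, 0.3242]
tcp_rot: [-3.072, -0.656, 0.0]
wrist_force: [-0.5, -0.2, -1.2]
width: 0.297
grip_force: 40.0
```

Emit:
drive_tool --claw '[20,20,20,20,20,20,20,20]' --pt "-0.021 -0.006 0.0" --pt "-0.039 -0.013 0.0" --pt "-0.055 -0.021 0.0" --pt "-0.066 -0.027 0.0" --pt "-0.075 -0.032 0.0" --pt "-0.08 -0.036 0.0" --pt "-0.081 -0.037 0.0" --pt "-0.08 -0.036 0.0" --yaw '[0,0,0,0,0,0,0,0]'

```text
time: 14.75
tool_pos: [0.5182, 0.1198, 0.3243]
tcp_rot: [3.073, 0.654, 0.001]
wrist_force: [-0.2, 0.2, -1.3]
width: 0.294
grip_force: 40.0
```

Emit:
drive_tool --claw '[20,20,20,20,20,20,20,20]' --pt "0.006 0.004 0.0" --pt "0.014 0.009 0.0" --pt "0.026 0.016 0.0" --pt "0.041 0.023 0.0" --pt "0.059 0.03 0.0" --pt "0.079 0.036 0.0" --pt "0.102 0.041 0.0" --pt "0.125 0.044 0.0" --yaw '[0,0,0,0,0,0,0,0]'

```text
time: 15.42
tool_pos: [0.582, 0.1426, 0.3241]
tcp_rot: [-3.072, -0.655, -0.0]
wrist_force: [-0.2, -0.3, -1.3]
width: 0.296
grip_force: 40.0
```

Emit:
drive_tool --claw '[20,20,20,20,20,20,20,20]' --pt "0.024 0.001 0.0" --pt "0.047 0.0 0.0" --pt "0.069 -0.003 0.0" --pt "0.088 -0.008 0.0" --pt "0.105 -0.013 0.0" --pt "0.119 -0.018 0.0" --pt "0.13 -0.023 0.0" --pt "0.137 -0.026 0.0" --yaw '[0,0,0,0,0,0,0,0]'

```text
time: 16.08
tool_pos: [0.6498, 0.1285, 0.3241]
tcp_rot: [3.073, 0.654, -0.0]
wrist_force: [0.3, 0.6, -2.5]
width: 0.299
grip_force: 40.0
```

Emit:
drive_tool --claw '[20,20,20,20,20,20,20,20]' --pt "0.004 -0.002 0.0" --pt "0.004 -0.002 0.0" --pt "0.0 -0.001 0.0" --pt "-0.006 0.003 0.0" --pt "-0.016 0.007 0.0" --pt "-0.03 0.012 0.0" --pt "-0.046 0.017 0.0" --pt "-0.065 0.022 0.0" --yaw '[0,0,0,0,0,0,0,0]'

```text
time: 16.75
tool_pos: [0.6156, 0.1406, 0.3242]
tcp_rot: [-3.072, -0.655, -0.0]
wrist_force: [-0.9, -0.5, -1.1]
width: 0.294
grip_force: 40.0
```

```bash
python3 - <<'E'
from workcell import bot
from plan import *
s=bot.read_state();t=s['time'];c=bot.read_camera('scene')
print(t,s['tool_pos'],chip(t),th(t),s['wrist_force'],'board',board(c))
P=cloud(c);q=P.reshape(-1,3)
m=(q[:,2]>.085)&(q[:,2]<.13)&(np.hypot(q[:,0]-chip(t)[0],q[:,1]-chip(t)[1])<.035)
print(q[m].min(0),q[m].max(0))
t=bot.read_state()['time'];print(t); plan(t,[.6165,.1405,.3245],3,[.3245]*8)
E
```

```text
16.75 [0.61561087 0.1405546  0.32423269] [0.61652219 0.14047007] -0.19760809193150947 [-0.88089794 -0.52580367 -1.0987748 ] board (np.float64(-0.20846409749949701), np.float64(0.1303674933798061), 71, 46.680171966552734, 46.994964599609375)
[0.60729446 0.12566664 0.09734243] [0.63849811 0.16321909 0.12949578]
16.8
0 17.467 th 0.42 [[-0.034, 0.004, 0.0], [-0.057, 0.005, 0.0], [-0.079, 0.003, 0.0], [-0.101, 0.0, 0.0], [-0.122, -0.005, 0.0], [-0.14, -0.011, 0.0], [-0.156, -0.017, 0.0], [-0.169, -0.023, 0.0]]
1 18.133 th 0.37 [[-0.01, -0.005, 0.0], [-0.016, -0.009, 0.0], [-0.019, -0.011, 0.0], [-0.02, -0.011, 0.0], [-0.016, -0.009, 0.0], [-0.01, -0.006, 0.0], [-0.001, -0.001, 0.0], [0.012, 0.005, 0.0]]
2 18.8 th -0.25 [[0.015, 0.006, 0.0], [0.033, 0.012, 0.0], [0.052, 0.017, 0.0], [0.073, 0.021, 0.0], [0.095, 0.023, 0.0], [0.117, 0.023, 0.0], [0.138, 0.021, 0.0], [0.157, 0.018, 0.0]]
base [0.6165, 0.1405, 0.3245]
```

Emit:
drive_tool --claw '[20,20,20,20,20,20,20,20]' --pt "-0.02 0 0.07" --pt "-0.03 0 0.14" --pt "-0.04 -0.04 0.2" --pt "-0.055 -0.12 0.2" --pt "-0.075 -0.2 0.2" --pt "-0.095 -0.28 0.2" --pt "-0.115 -0.36 0.2" --pt "-0.14 -0.44 0.2" --yaw '[0,0,0,0,0,0,0,0]'

```text
time: 17.47
tool_pos: [0.5456, -0.0809, 0.4245]
tcp_rot: [3.072, 0.656, 0.002]
wrist_force: [0.0, -0.2, -2.7]
width: 0.293
grip_force: 40.0
```

Emit:
drive_tool --claw '[20,20,20,20,20,20,20,20]' --pt "-0.02 -0.08 0" --pt "-0.045 -0.16 0" --pt "-0.07 -0.24 0" --pt "-0.09 -0.32 0" --pt "-0.11 -0.4 0" --pt "-0.125 -0.45 0" --pt "-0.133 -0.471 0" --pt "-0.133 -0.471 0" --yaw '[0,0,0,0,0,0,0,0]'

```text
time: 18.13
tool_pos: [0.479, -0.317, 0.4241]
tcp_rot: [3.073, 0.649, -0.001]
wrist_force: [0.6, -0.2, -1.5]
width: 0.296
grip_force: 40.0
```

```bash
python3 - <<'E'
from workcell import bot
from h import *
s=bot.read_state();print(s['time'],s['tool_pos'])
for c,n in((np.load('scene4.npy',allow_pickle=True).item(),'s4'),(np.load('w1.npy',allow_pickle=True).item(),'w1'),(np.load('top.npy',allow_pickle=True).item(),'t0')):
    u,v=proj(c,[[.48,-.315,.014]])[0].astype(int)
    g=c['color'].max(2); P=cloud(c)
    m=((g<75)&(np.hypot(P[...,0]-.48,P[...,1]+.315)<.06)&(P[...,2]<.05)).astype(np.uint8)
    cs,_=cv2.findContours(m,0,2);k=max(cs,key=cv2.contourArea);h=cv2.convexHull(k).reshape(-1,2)
    w=plane(c,h,.012)[:,:2]
    print(n,cv2.contourArea(k),cv2.minEnclosingCircle(np.float32(w*1000)),cv2.minAreaRect(np.float32(w*1000)))
c=bot.read_camera('scene');P=cloud(c).reshape(-1,3);m=(np.hypot(P[:,0]-.48,P[:,1]+.315)<.04)&(P[:,2]>.06)&(P[:,2]<.14);print(P[m].min(0),P[m].max(0))
E
```

```text
18.1333 [ 0.47897605 -0.31703539  0.42411606]
s4 244.0 ((485.1337585449219, -310.05731201171875), 50.97008514404297) ((484.4541320800781, -308.67254638671875), (95.43899536132812, 86.04708099365234), 41.7689094543457)
w1 2985.5 ((476.9632873535156, -315.4877014160156), 44.13185119628906) ((477.5417785644531, -315.72625732421875), (87.0185546875, 86.01683044433594), 24.361845016479492)
t0 571.0 ((475.1531677246094, -313.0924987792969), 45.53246307373047) ((473.7001953125, -313.8164367675781), (87.56428527832031, 87.22337341308594), 85.63713073730469)Traceback (most recent call last):
  File "<stdin>", line 11, in <module>
    return umr_minimum(a, axis, None, out, keepdims, initial, where)
ValueError: zero-size array to reduction operation minimum which has no identity
```

Emit:
drive_tool --claw '[20,20,20,20,20,20,20,20]' --pt "-0.002 0.001 -0.06" --pt "-0.002 0.001 -0.13" --pt "-0.002 0.001 -0.2" --pt "-0.002 0.001 -0.26" --pt "-0.002 0.001 -0.31" --pt "-0.002 0.001 -0.35" --pt "-0.002 0.001 -0.37" --pt "-0.002 0.001 -0.376" --yaw '[0,0,0,0,0,0,0,0]'

```text
time: 18.85
tool_pos: [0.4788, -0.3124, 0.2339]
tcp_rot: [-3.068, -0.657, 0.004]
wrist_force: [0.5, 0.3, -1.0]
width: 0.302
grip_force: 40.0
```

Emit:
drive_tool --claw '[20,20,20,20,20,20]' --pt "0 0 -0.003" --pt "0 0 -0.006" --pt "0 0 -0.008" --pt "0 0 -0.009" --pt "0 0 -0.009" --pt "0 0 -0.009" --yaw '[0,0,0,0,0,0]'

```text
time: 19.35
tool_pos: [0.4799, -0.3151, 0.2333]
tcp_rot: [3.071, 0.654, 0.003]
wrist_force: [-0.0, 0.8, 3.2]
width: 0.3
grip_force: 40.5
```

Emit:
drive_tool --claw '[35,50,70,85,85,85,85,85]' --pt "0 0 0" --pt "0 0 0" --pt "0 0 0" --pt "0 0 0" --pt "0 0 0" --pt "0 0 0" --pt "0 0 0" --pt "0 0 0" --yaw '[0,0,0,0,0,0,0,0]'

```text
time: 20.02
tool_pos: [0.4792, -0.3147, 0.2316]
tcp_rot: [-3.073, -0.654, 0.0]
wrist_force: [-0.3, 0.2, 0.8]
width: 0.992
grip_force: 0.0
```

Emit:
drive_tool --claw '[85,85,85,85,85,85,85,85]' --pt "0 0 0.03" --pt "0 0 0.08" --pt "0 0 0.14" --pt "0 0 0.2" --pt "0 0 0.26" --pt "0 0 0.32" --pt "0 0 0.34" --pt "0 0 0.34" --yaw '[0,0,0,0,0,0,0,0]'

```text
time: 20.68
tool_pos: [0.4801, -0.3153, 0.4059]
tcp_rot: [3.067, 0.653, 0.008]
wrist_force: [0.7, -0.4, 0.1]
width: 0.994
grip_force: 0.0
```

```bash
python3 - <<'E'
from workcell import bot
from h import *
s=bot.read_state();print(s['time'],s['tool_pos'],s['width'])
c=bot.read_camera('wrist');cv2.imwrite('pics/w9.png',c['color'][:,:,::-1]);q=cloud(c).reshape(-1,3)
for lo,hi in((.1,.112),(.009,.018)):
    m=(q[:,2]>lo)&(q[:,2]<hi)&(np.hypot(q[:,0]-.48,q[:,1]+.315)<.055);print(q[m].mean(0),q[m].min(0),q[m].max(0))
E
```

```text
20.6833 [ 0.48012214 -0.31533932  0.40588769] 0.9937073594065042
[ 0.48038393 -0.31483523  0.10590175] [ 0.46672943 -0.32811385  0.10000036] [ 0.49294152 -0.30205334  0.10780865]
[ 0.48196959 -0.31356004  0.01356131] [ 0.43305707 -0.35886417  0.00904431] [ 0.51947734 -0.27301558  0.01703308]
```

View pics/w9.png

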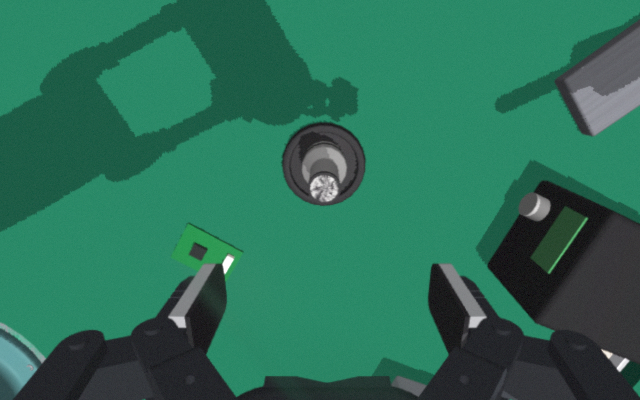

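The reader stands upright in its dish. Its stem top is at (324,188), 0.106 m high, and the gripper is clear and open. I'm handing the job in.

```bash
python3 -c "
from workcell import bot
print(bot.finish_job())"
```

```text
the job is handed in; nothing more can be done
None
```

The job is handed in, though no verdict came back: the bar was turned about 0.7 rad and let go, the reader followed the sensor for about 6.7 s about 25 mm above it, and the reader now stands upright and released in its rest.

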